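# Queue two disc magazines in the reader's sloped feed lane

## Task

Load the archive reader's sloped feed lane: first the teal disc magazine, then the orange one behind it. Lay each magazine flat on the slope above the guard, rib up and lengthwise, and only then let go, so that it slides down: the teal one right down to the stop under the clear guard, the orange one until it rests against the teal one. Leave the grey magazine, the disc tub, the cleaner bottle, the case stack and the mug where they are.

Things in the scene. Friction and masses are not known exactly. Their poses are not given: they have to be found in the camera images.
- mag_teal_mid (a point): Teal disc magazine: plastic box 110 (x) x 92 (y) x 28 mm (z), about 0.2 kg, silver disc window on top, and on its top along x a grip rib 80 long, 16 wide, 28 tall. Point: centre of the 28 mm thick box, 14 mm above the underside, 42 mm below the rib's top; z points up on the rib side. Both ends are alike. To be loaded first.
- mag_orange_mid (a point): Orange disc magazine: plastic box 110 (x) x 92 (y) x 28 mm (z), about 0.2 kg, silver disc window on top, and on its top along x a grip rib 80 long, 16 wide, 28 tall. Point: centre of the 28 mm thick box, 14 mm above the underside, 42 mm below the rib's top; z points up on the rib side. Both ends are alike. To be loaded second.
- mag_grey_mid (a point): Grey disc magazine: plastic box 110 (x) x 92 (y) x 28 mm (z), about 0.2 kg, silver disc window on top, and on its top along x a grip rib 80 long, 16 wide, 28 tall. Point: centre of the 28 mm thick box, 14 mm above the underside, 42 mm below the rib's top; z points up on the rib side. Both ends are alike. Not wanted: it must stay where it is.
- feed_bed: Slide bed of the lane: aluminium chute with white low-friction strips, fixed on a grey stand, sloping down 24 degrees (0.42 rad) towards the robot. Origin: on the slide surface, centre line, at the inner face of the yellow stop (36 mm high) at the low end. x points up the slope, y across, z out of the surface. 348 mm long, 104 mm wide between 14 mm high side walls. Magazines slide on it unaided.
- load_spot (a point): Point on the slide surface, centre line, 250 mm up the lane from the stop; axes as the slide bed's. A good place for a magazine's middle when laid down: clear of the guard and of a magazine at the stop. Here (178 to 348 mm up) yellow flared guides widen the walls, up to 25 mm above the slide surface, 131 mm apart at the tips.
- guard_edge (a point): Middle of the yellow-striped edge of the clear guard, 103 mm up the lane from the stop, on the roof's top 85 mm above the slide surface; axes as the slide bed's. The guard (clear side plates and roof, underside 81 mm above the slide surface) covers the lane from here down to the stop; magazines slide in beneath it.
- rest_first (a point): Where the centre of the first magazine is when fully down: 55 mm up the lane from the stop face, 14 mm above the slide surface; axes as the slide bed's. The second one's centre then rests 110 mm farther up the lane.
- disc_tub_mid (a point): Bystander: clear round tub of discs on a black base, 128 mm across, 60 mm tall; the point is its centre.
- cleaner_mid (a point): Bystander: blue cleaner bottle, 52 mm across, 150 mm tall; the point is half-way up.
- cases_mid (a point): Bystander: stack of disc cases 125 x 142 x 42 mm; the point is its centre.
- mug_mid (a point): Bystander: blue mug, 80 mm across, 90 mm tall; the point is half-way up.
There are look-alikes about, which are no part of the job. What is meant by the part that bears mag_orange_mid is not pink, and is the smaller of those in its own colour.

How it is judged:
By the outcome, as a careful person would: the job done as asked, in the order asked, and still so for the second after the job is handed in, with the robot touching nothing.
It also fails if it takes over 58 s, if anything falls off the work surface, if the arm or the gripper's body presses on something with over 40 N, if the wrist force passes 120 N, or if a joint passes its speed limit or range.

## Robot

A 6-joint arm with a two-finger parallel gripper is mounted at the origin on the work surface. World frame = base frame: x ahead of the robot, y to its left, z up, the work surface at z = 0. Lengths are in m, angles in rad, forces in N, time in s.
With the tool pointing down it reaches from about 0.25 to 0.725 m from the base axis. Payload 4 kg.
Tool frame: the origin (TCP) lies on the centre line of the jaws, within the pads' length; the fingertips stand 22 mm ahead of it and the grasp point (between the pads) lies 3 mm ahead of it; z points along the fingers, y is the line along which they close (so a half turn about z gives the same grasp; the last joint's range is limited). The gripper opens to 85 mm and grips with 20 to 120 N. Pads are 22 mm wide; open, the fingers measure 114 mm over their backs; the gripper's body (76 mm by 85 mm) begins 54 mm behind the grasp point. The pads swing forward as they close: fully open they stand 13 mm farther back than shut.
Start: joints at [1.226, 0.241, 0.005, 1.335, 0, 1.571], TCP at [0.169, 0.471, 0.253] pointing down, gripper open.
Joint ranges: [-2.72, 2.72], [-1.05, 1.87], [-1.09, 1.28], [-1.99, 2.15], [-1.42, 1.44], [-3.14, 3.14]. Speed limits (rad/s): [2.79, 2.79, 3.14, 3.14, 3.14, 3.14].

## Interface

Orientations are given as a unit quaternion [x, y, z, w].
In Python, from workcell import bot gives the robot as it stands.
- The arm moves only by the shell command python3 -m inch 'ROWS'. ROWS is JSON, one flat list of numbers, 7 for each row, row after row: the shift along the world's x, y, z in mm, then the turn, a rotation vector about the world's x, y, z in rad, then the opening in per cent of the stroke, from 0 (shut) to 100 (fully open). A call has 1 to 8 rows; each row is the pose to reach, as a shift and turn from the pose commanded when the call began; what a row does not reach only later rows make up. A row lasts 1/12 s, in which the tool goes at most 41.7 mm and 7.16 degrees, less where a joint would pass 70% of its speed; a pose out of reach is approached as far as the arm can. A call with a gripper value outside its range is refused whole. The fingers move at their own pace and stop on an object; the grip force is fixed at half the most. Time passes only in rows, so rows that repeat a pose let the fingers close. It gives the time, the measured TCP pose, the force, the opening and the grip force at its end, in the units of the state.
- bot.get_obs(): the state, without advancing time (a new reading comes with each control period).
- bot.camera(name): name is "scene" or "side" or "wrist"; returns the picture (400x640x3 uint8, blue, green, red); there is no depth.
- bot.camera_info(name): a dict with "intrinsics" (3x3 intrinsics, pixels), "camera_from_world" (4x4, takes a point from world to camera coordinates); the wrist camera has in their place "hand_eye" (4x4, takes a point from camera to tool coordinates, whose origin is the TCP and whose axes are the flange's). Camera axes: x right, y down, z forward; pixel columns grow to the right and rows downward; lengths in m; the calibration is good to about 2 mm. The wrist camera is an equidistant fisheye: a pixel r from the principal point sees the ray r / f radians off the axis. A picture is of the moment at which its call begins: read the wrist's pose just before it. camera_info takes no time and is no camera call.
- bot.job_done(): hands the job in; it is judged then, once.
Trained networks look in the newest picture that a camera, given by its name, has taken for a name from the list of things; names that differ only in an ending like _2 or _b are one class to them, and where a whole thing is asked for, a point or a joint stands for the part that bears it (a point fixed in the world has none). Each returns a list of dicts, best first, with "confidence" (0 to 1); they miss things now and then, are a little off and sometimes report something else, mostly with a low value. They report only what shows in the picture. A call takes as long as a camera call. They do not tell look-alikes from the thing itself.
- bot.silhouettes(camera, target): "mask" (400x640 bool, what is visible of it) and "uv" ([column, row] in pixels, amid what is visible of it).
- bot.spot_point(camera, target): "uv" ([column, row] in pixels: a listed point, or the origin of a listed thing).
The state is a dict: "clock": time; "joint_pos": joint angles; "joint_vel": joint speeds; "tau": joint torques, N m; "eef_pos": TCP position; "tool_rot": TCP orientation; "ft_force": force on the tool from outside, world axes, zero at the start; "ft_torque": the same for the moment, N m; "grip_width": finger opening in m; "grasp_force": force on a finger pad.
Only numpy, scipy, OpenCV 4.12 (cv2) and the standard library are available. Lean on these libraries where they do the work, as an engineer would, in place of code of your own. Each camera call takes 0.05 s, during which the arm holds its last target. There are 200 camera calls.

## Working session

There is one attempt and no reset: what is moved stays moved. The work goes in short steps, Python scripts to look and compute and a shell command to move; the robot and the scene stay as the last step left them, time stands still between calls to the robot, and variables do not carry over. Pictures are saved under pics/ and viewed, at most 11 in all, crops included, and the job is handed in when it is done.

```bash
mkdir -p pics; ls; python3 - <<'E'
from workcell import bot
import cv2,numpy as np
for c in ("scene","side"):
    im=bot.camera(c); cv2.imwrite(f"pics/{c}0.png",im)
    print(c,bot.camera_info(c))
    for t in ("mag_teal_mid","mag_orange_mid","mag_grey_mid","feed_bed","load_spot","guard_edge","rest_first","mug_mid","cleaner_mid","cases_mid","disc_tub_mid"):
        print(t,[(np.round(d["uv"]).tolist(),round(d["confidence"],2)) for d in bot.spot_point(c,t)][:4])
o=bot.get_obs();print(o["clock"],o["eef_pos"],o["tool_rot"])
print(bot.camera_info("wrist"))
E
```

```text
pics
scene {'intrinsics': array([[511.71752598,   0.        , 319.32034167],
       [  0.        , 511.71752598, 203.24982223],
       [  0.        ,   0.        ,   1.        ]]), 'camera_from_world': array([[-0.09158366,  0.99579231,  0.00317873,  0.05666888],
       [ 0.62706278,  0.06015054, -0.77664289, -0.23532598],
       [-0.77356623, -0.06913454, -0.6299331 ,  2.10757496],
       [ 0.        ,  0.        ,  0.        ,  1.        ]])}
mag_teal_mid [([354.0, 217.0], 0.73), ([176.0, 236.0], 0.2)]
mag_orange_mid [([451.0, 194.0], 0.97), ([311.0, 264.0], 0.82), ([415.0, 225.0], 0.81)]
mag_grey_mid [([369.0, 255.0], 0.86)]
feed_bed [([271.0, 193.0], 0.65)]
load_spot [([249.0, 214.0], 0.82)]
guard_edge [([266.0, 175.0], 0.63)]
rest_first [([270.0, 197.0], 0.92), ([467.0, 230.0], 0.21)]
mug_mid [([192.0, 198.0], 0.6), ([176.0, 236.0], 0.4)]
cleaner_mid [([468.0, 225.0], 0.66)]
cases_mid [([178.0, 236.0], 0.95)]
disc_tub_mid [([442.0, 273.0], 0.68)]
side {'intrinsics': array([[416.63682451,   0.        , 321.86666432],
       [  0.        , 416.63682451, 193.73777528],
       [  0. 
[... 798 characters left out ...]
cases_mid [([422.0, 306.0], 0.66)]
disc_tub_mid [([346.0, 159.0], 0.8)]
1.2 [0.16900342 0.47055761 0.25331427] [ 1.71540285e-01  9.85177106e-01 -8.39159361e-06  1.16345005e-06]
{'intrinsics': array([[309.70691629,   0.        , 325.24907293],
       [  0.        , 309.70691629, 194.17729142],
       [  0.        ,   0.        ,   1.        ]]), 'hand_eye': array([[ 4.43527628e-04, -9.51254174e-01, -3.08407684e-01,
         7.79321016e-02],
       [ 9.99999879e-01,  3.56986301e-04,  3.37030723e-04,
         3.76113727e-04],
       [-2.10504563e-04, -3.08407797e-01,  9.51254218e-01,
        -1.21039623e-01],
       [ 0.00000000e+00,  0.00000000e+00,  0.00000000e+00,
         1.00000000e+00]])}
```

```bash
python3 - <<'E'
import cv2
a=cv2.imread("pics/scene0.png")[130:330,120:520]; cv2.imwrite("pics/s1.png",cv2.resize(a,(800,400),interpolation=cv2.INTER_CUBIC))
a=cv2.imread("pics/side0.png")[100:360,200:480]; cv2.imwrite("pics/d1.png",cv2.resize(a,None,fx=2.2,fy=2.2,interpolation=cv2.INTER_CUBIC))
E
```

```text
(no output)
```

View pics/s1.png

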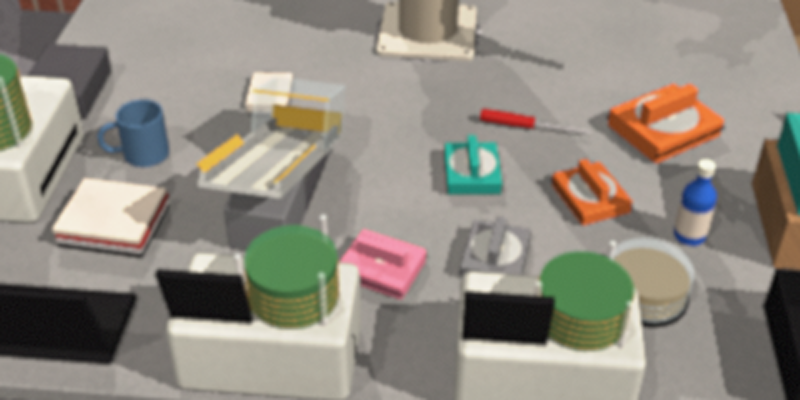

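View pics/d1.png

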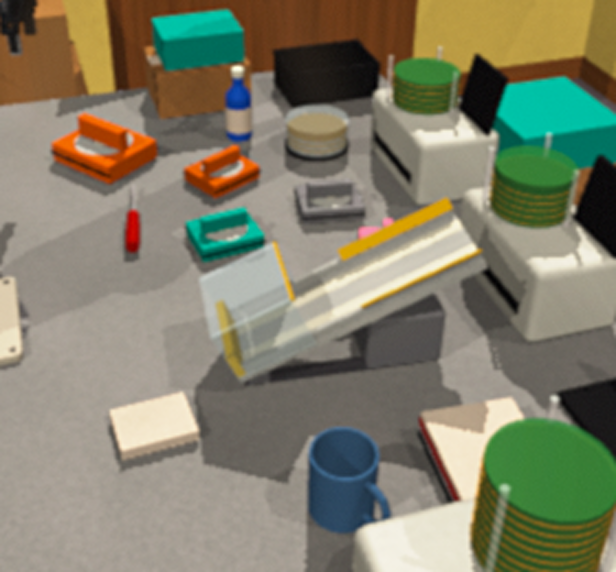

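The scene shows the teal magazine at (354,217), the small orange at (415,225), the grey at (369,255), and look-alikes: a large orange at (451,194) and a pink one at (311,264). In the side view the teal is at (303,206), the small orange at (301,179), and the lane slopes down to the left with its stop near (306,256).

```bash
cat > h.py <<'E'
from workcell import bot
import numpy as np,cv2
from scipy.optimize import least_squares,minimize
from scipy.spatial.transform import Rotation as R
CI={c:bot.camera_info(c) for c in("scene","side","wrist")}
def proj(c,P,obs=None):
    P=np.atleast_2d(P); I=CI[c]; K=I["intrinsics"]
    if c!="wrist":
        T=I["camera_from_world"]; q=P@T[:3,:3].T+T[:3,3]
        return q[:,:2]/q[:,2:]*K[0,0]+K[:2,2]
    t=(P-obs["eef_pos"])@R.from_quat(obs["tool_rot"]).as_matrix()
    H=I["hand_eye"]; q=(t-H[:3,3])@H[:3,:3]
    n=np.hypot(q[:,0],q[:,1]); th=np.arctan2(n,q[:,2])
    return q[:,:2]/n[:,None]*th[:,None]*K[0,0]+K[:2,2]
def tri(pts,x0=(.5,0,.05),obs=None):
    r=least_squares(lambda p:np.concatenate([proj(c,p,obs)[0]-uv for c,uv in pts]),x0)
    return r.x,np.abs(r.fun).max()
def cuboid(cx,cy,z0,z1,yaw,lx,ly):
    a=np.array([[sx*lx/2,sy*ly/2,z] for sx in(-1,1) for sy in(-1,1) for z in(z0,z1)])
    a[:,:2]=a[:,:2]@np.array([[np.cos(yaw),np.sin(yaw)],[-np.sin(yaw),np.cos(yaw)]])+[cx,cy]
    return a
def render(c,v,obs=None):
    m=np.zeros((400,640),np.uint8)
    for b in((0,.028,.11,.092),(.028,.056,.08,.016)):
        h=cv2.convexHull((proj(c,cuboid(v[0],v[1],b[0],b[1],v[2],b[2],b[3]),obs)*16).astype(np.int32))
        cv2.fillConvexPoly(m,h,255,cv2.LINE_AA,4)
    return m/255.
def fitmag(masks,x,y,obs=None):
    f=lambda v:sum(1-np.minimum(r,m).sum()/np.maximum(r,m).sum() for c,m in masks.items() for r in[render(c,v,obs)])
    best=None
    for yaw in np.arange(-1.5,1.6,.3):
        r=minimize(f,[x,y,yaw],method="Nelder-Mead",options=dict(initial_simplex=np.array([[x,y,yaw],[x+.01,y,yaw],[x,y+.01,yaw],[x,y,yaw+.15]]),maxiter=80))
        if best is None or r.fun<best.fun: best=r
    return best
def bedR(yaw,p=.42): # x up slope
    return R.from_euler("zy",[yaw,-p]).as_matrix()
E
cat > m.py <<'E'
from h import *
for n,a,b in(("teal",(354,217),(303,206)),("orange",(415,225),(301,179)),("grey",(369,255),(349,193)),("tub",(442,273),(346,159)),("cleaner",(468,225),(309,147)),("mug",(192,198),(355,321)),("cases",(178,236),(422,306)),("stop",(271,193),(306,256)),("load",(249,214),(382,222)),("guard",(266,175),(328,223)),("rest",(270,197),(324,244))):
    p,e=tri([("scene",a),("side",b)]); print(n,p.round(3),round(e,1))
L={(0,0,0):((271,193),(306,256)),(.25,0,0):((249,214),(382,222)),(.103,0,.085):((266,175),(328,223)),(.055,0,.014):((270,197),(324,244))}
f=lambda v:np.concatenate([proj(c,v[:3]+bedR(v[3])@np.array(P))[0]-L[P][i] for P in L for i,c in enumerate(("scene","side"))])
r=least_squares(f,[.4,-.1,.05,0],loss="soft_l1");print("bed",r.x.round(4),f(r.x).round(1))
for n,a,b in(("teal",(354,217),(303,206)),("orange",(415,225),(301,179))):
    p,e=tri([("scene",a),("side",b)]); M={}
    for c,uv in(("scene",a),("side",b)):
        bot.camera(c)
        d=[d for d in bot.silhouettes(c,f"mag_{n}_mid") if np.hypot(*(np.array(d["uv"])-uv))<10]
        print(c,len(d),[(x["confidence"],x["mask"].sum()) for x in d])
        if d:M[c]=d[0]["mask"].astype(float)
    q=fitmag(M,p[0],p[1]); print(n,q.x.round(4),q.fun/len(M))
o=bot.get_obs();print(o["clock"])
E
python3 m.py
```

```text
teal [0.449 0.105 0.011] 0.9
orange [0.485 0.305 0.015] 0.9
grey [0.638 0.154 0.012] 1.3
tub [0.708 0.373 0.033] 0.3
cleaner [0.556 0.455 0.087] 2.3
mug [ 0.438 -0.464  0.035] 0.8
cases [ 0.627 -0.46   0.027] 2.0
stop [ 0.381 -0.192  0.038] 0.3
load [ 0.614 -0.216  0.134] 0.1
guard [ 0.446 -0.196  0.156] 1.3
rest [ 0.44  -0.185  0.066] 0.0
bed [ 0.3879 -0.1843  0.034  -0.1251] [ 2.2  1.8  1.7 -0.9  0.3 -0.3  0.3 -0.5 -1.6  2.  -0.9 -0.  -1.5 -2.4
 -2.   0.9]
scene 1 [(0.79, np.int64(742))]
side 1 [(0.84, np.int64(623))]
teal [0.4391 0.1081 0.0603] 0.127492414383772
scene 1 [(0.64, np.int64(928))]
side 1 [(0.96, np.int64(480))]
orange [0.4855 0.3092 0.4442] 0.12443489214153675
1.6
```

```bash
python3 -m inch '[190,-255,0,0,0,0.405,100,190,-255,0,0,0,0.405,100,190,-255,0,0,0,0.405,100,190,-255,0,0,0,0.405,100,190,-255,0,0,0,0.405,100,190,-255,0,0,0,0.405,100,190,-255,0,0,0,0.405,100,190,-255,0,0,0,0.405,100]'; python3 -m inch '[80,-107,-10,0,0,0,100,80,-107,-10,0,0,0,100,80,-107,-10,0,0,0,100,80,-107,-10,0,0,0,100,80,-107,-10,0,0,0,100]'
cat > w.py <<'E'
from h import *
import sys
n,x,y,fn=sys.argv[1],float(sys.argv[2]),float(sys.argv[3]),sys.argv[4]
o=bot.get_obs(); im=bot.camera("wrist"); 
ex=proj("wrist",[x,y,.014],o)[0]; print("expect",ex.round())
d=sorted(bot.silhouettes("wrist",f"mag_{n}_mid"),key=lambda d:np.hypot(*(np.array(d["uv"])-ex)))
print([(np.round(k["uv"]),k["confidence"],k["mask"].sum()) for k in d])
print("pt",[(k["uv"],k["confidence"]) for k in bot.spot_point("wrist",f"mag_{n}_mid")])
q=fitmag({"wrist":d[0]["mask"].astype(float)},x,y,o); print(n,q.x.round(4),q.fun)
k=render("wrist",q.x,o); e=cv2.morphologyEx((k>.5).astype(np.uint8),cv2.MORPH_GRADIENT,np.ones((2,2),np.uint8)); im=im.copy(); im[e>0]=(255,0,255); cv2.imwrite(fn,im)
print(o["clock"],o["eef_pos"],o["tool_rot"],o["joint_pos"].round(2) if hasattr(o["joint_pos"],"round") else o["joint_pos"])
ty=R.from_quat(o["tool_rot"]).as_matrix()[:,1]; print("shift",[(q.x[0]-o["eef_pos"][0])*1e3,(q.x[1]-o["eef_pos"][1])*1e3,(.055-o["eef_pos"][2])*1e3],"turn",(q.x[2]+np.pi/2-np.arctan2(ty[1],ty[0])+np.pi/2)%np.pi-np.pi/2)
E
python3 w.py teal .439 .108 pics/w1.png
```

```text
clock: 2.27
eef_pos: [0.3599, 0.2136, 0.2536]
tool_rot: [-0.03, 1.0, 0.0, 0.0]
ft_force: [1.4, 0.3, 0.1]
grip_width: 0.0854
grasp_force: 0.0
clock: 2.68
eef_pos: [0.4402, 0.1063, 0.2429]
tool_rot: [-0.027, 1.0, -0.0, -0.0]
ft_force: [-0.5, -0.2, 0.1]
grip_width: 0.0856
grasp_force: 0.0
expect [327. 164.]
[(array([327., 167.]), 0.81, np.int64(7813))]
pt [([327.4, 168.3], 0.89)]
teal [0.4421 0.1074 0.113 ] 0.0391860323153026
2.6833 [0.44022044 0.10627495 0.24287739] [-2.73192369e-02  9.99626725e-01 -1.64414468e-04 -2.06756268e-04] [ 0.24  0.15 -0.13  1.29 -0.    0.18]
shift [np.float64(1.8607809695406763), np.float64(1.1359115268918112), np.float64(-187.87739078892406)] turn 0.05835243925298861
```

View pics/w1.png

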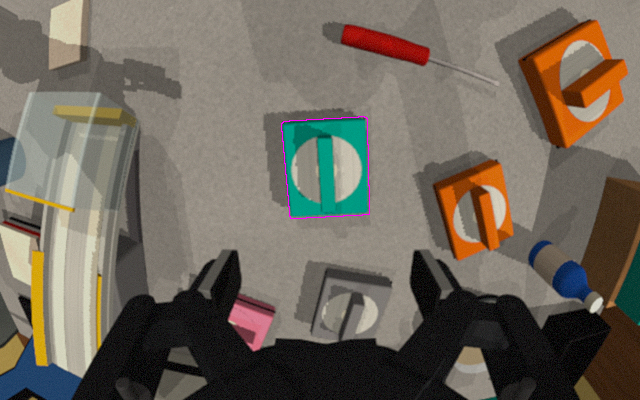

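The wrist view shows the teal magazine at (327,168). The magenta fit outline matches it, and the fingers straddle the rib line.

```bash
python3 -m inch '[2,1,-40,0,0,0.058,60,2,1,-80,0,0,0.058,50,2,1,-120,0,0,0.058,50,2,1,-160,0,0,0.058,50,2,1,-180,0,0,0.058,50,2,1,-188,0,0,0.058,50,2,1,-188,0,0,0.058,0,2,1,-188,0,0,0.058,0]'; python3 -m inch '[0,0,0,0,0,0,0,0,0,0,0,0,0,0,0,0,0,0,0,0,0]'
python3 - <<'E'
from h import *
im=bot.camera("wrist");o=bot.get_obs();print(o["eef_pos"],o["tool_rot"],o["grip_width"],o["grasp_force"])
E
```

```text
clock: 3.5
eef_pos: [0.4413, 0.1105, 0.0562]
tool_rot: [-0.06, 0.998, -0.0, 0.0]
ft_force: [0.8, -3.1, -0.8]
grip_width: 0.0194
grasp_force: 1.3
clock: 3.75
eef_pos: [0.4422, 0.1101, 0.0567]
tool_rot: [-0.059, 0.998, 0.001, 0.002]
ft_force: [-0.5, 1.1, 1.0]
grip_width: 0.0148
grasp_force: 60.7
[0.44217016 0.11014405 0.05672724] [-5.91281883e-02  9.98249060e-01  6.17887192e-04  1.51329092e-03] 0.014869946942646851 60.8277690410614
```

```bash
python3 -m inch '[0,0,40,0,0,0,0,0,0,80,0,0,0,0,0,0,120,0,0,0,0,0,0,160,0,0,0,0,0,0,200,0,0,0,0,0,0,240,0,0,0,0,10,-30,260,0,0,0,0,20,-65,270,0,0,0,0]'; python3 -m inch '[15,-37,0,0,0,0,0,30,-74,0,0,0,0,0,45,-111,0,0,0,0,0,50,-145,0,0,0,0,0,50,-145,0,0,0,0,0]'
cat > b.py <<'E'
from h import *
P={"feed_bed":(0,0,0),"load_spot":(.25,0,0),"guard_edge":(.103,0,.085),"rest_first":(.055,0,.014)}
D=[]; o=bot.get_obs()
pr=lambda v,c,p:proj(c,v[:3]+bedR(v[3])@np.array(p),o)[0]
v0=np.array([.388,-.184,.034,-.125])
for c in("wrist","scene","side"):
    im=bot.camera(c)
    if c=="wrist":W=im.copy()
    for n,p in P.items():
        k=[d for d in bot.spot_point(c,n) if np.hypot(*(d["uv"]-pr(v0,c,p)))<40]
        if k: D.append((c,n,p,np.array(k[0]["uv"])))
old={"feed_bed":((271,193),(306,256)),"load_spot":((249,214),(382,222)),"guard_edge":((266,175),(328,223)),"rest_first":((270,197),(324,244))}
for n in P:
    for i,c in enumerate(("scene","side")): D.append((c,n,P[n],np.array(old[n][i])))
f=lambda v:np.concatenate([pr(v,c,p)-u for c,n,p,u in D])
r=least_squares(f,v0,loss="soft_l1"); print(r.x.round(4))
for (c,n,p,u),e in zip(D,f(r.x).reshape(-1,2)): print(c,n,u.round(),e.round(1))
v=r.x
for a,b in[((0,.052,0),(.348,.052,0)),((0,-.052,0),(.348,-.052,0)),((0,-.052,0),(0,.052,0)),((.348,-.052,0),(.348,.052,0)),((0,-.052,.036),(0,.052,.036)),((.103,-.06,.085),(.103,.06,.085)),((.178,.0655,.025),(.348,.0655,.025)),((.178,-.0655,.025),(.348,-.0655,.025))]:
    q=np.array([pr(v,"wrist",np.array(a)+(np.array(b)-a)*t) for t in np.linspace(0,1,9)])
    cv2.polylines(W,[np.round(q).astype(np.int32)],False,(255,0,255),1)
cv2.imwrite("pics/b1.png",W)
l=v[:3]+bedR(v[3])@[.25,0,0];print("load",l,o["eef_pos"],o["tool_rot"],o["clock"],o["ft_force"])
E
python3 b.py
```

```text
clock: 4.47
eef_pos: [0.4624, 0.0455, 0.3302]
tool_rot: [-0.061, 0.998, 0.0, 0.004]
ft_force: [0.9, 0.5, -3.7]
grip_width: 0.0148
grasp_force: 60.2
clock: 4.88
eef_pos: [0.5116, -0.1065, 0.3247]
tool_rot: [-0.055, 0.998, -0.002, -0.0]
ft_force: [-0.6, 1.8, -3.1]
grip_width: 0.0145
grasp_force: 60.3
[ 0.3897 -0.1822  0.0343 -0.1341]
wrist load_spot [223. 253.] [ 0.8 -3.6]
wrist guard_edge [241. 104.] [-0.6  0.3]
scene feed_bed [272. 194.] [1.7 1.4]
scene load_spot [251. 214.] [-1.9  0.5]
scene guard_edge [266. 177.] [-1.1  0.6]
scene rest_first [272. 195.] [-2.9 -0.5]
side feed_bed [306. 255.] [ 1.9 -0.4]
side load_spot [384. 223.] [-1.5 -1.3]
side guard_edge [330. 224.] [-2.1 -1.5]
side rest_first [323. 244.] [-0.5  0. ]
scene feed_bed [271 193] [2.6 2.1]
side feed_bed [306 256] [ 2.1 -1.5]
scene load_spot [249 214] [0.1 0. ]
side load_spot [382 222] [ 0.8 -0.6]
scene guard_edge [266 175] [-1.3  2.2]
side guard_edge [328 223] [-0.5 -0.4]
scene rest_first [270 197] [-1.1 -2.1]
side rest_first [324 244] [-1.6  0.4]
load [ 0.61592472 -0.21568028  0.13532971] [ 0.51157315 -0.10651442  0.32468375] [-5.52535327e-02  9.98470839e-01 -1.73098166e-03 -1.88136987e-04] 4.8833 [-0.60736062  1.82740819 -3.14075974]
```

View pics/b1.png

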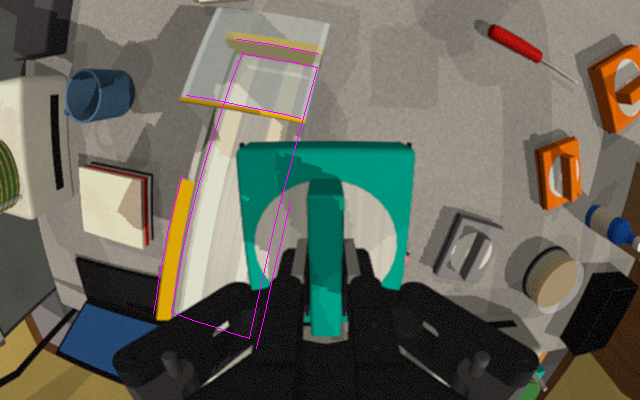

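The held teal magazine is at (325,215). The lane runs from the stop at (275,45) to its upper end near (210,325). The magenta model lies on the guard edge and the left guide; I'll zoom in to check it closely.

```bash
python3 - <<'E'
import cv2
a=cv2.imread("pics/b1.png")[0:340,140:340]; cv2.imwrite("pics/b2.png",cv2.resize(a,None,fx=1.76,fy=1.76,interpolation=cv2.INTER_CUBIC))
E
```

```text
(no output)
```

View pics/b2.png

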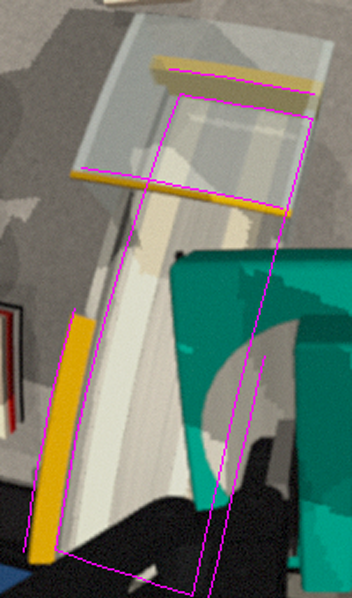

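The overlay fits to a few mm; the true yaw looks slightly smaller, so I'll take -0.12 for it. Next I work out the hover and lay poses.

```bash
cat > t.py <<'E'
from h import *
import sys
h=float(sys.argv[1]); gx=float(sys.argv[2]) if len(sys.argv)>2 else 0
B=bedR(-.12); l=np.array([.616,-.215,.1353]); o=bot.get_obs()
T=R.from_quat(o["tool_rot"]).as_matrix(); s=np.sign(T[:,1]@B[:,1])
G=np.column_stack([np.cross(s*B[:,1],-B[:,2]),s*B[:,1],-B[:,2]])
p=l+B@[gx,0,.0567+h]
print("shift",((p-o["eef_pos"])*1e3).round(1),"rot",R.from_matrix(G@T.T).as_rotvec().round(3),"bed x",B[:,0].round(3),"bed z",B[:,2].round(3),o["clock"])
E
python3 t.py .06
```

```text
shift [  57.4 -114.8  -83.5] rot [ 0.05  -0.418 -0.235] bed x [ 0.907 -0.12   0.405] bed z [-0.408 -0.     0.913] 5.6333
```

My `bedR` composes the rotations in the wrong order, so I'll fix it and refit on the recorded pixels.

```bash
sed -i 's/from_euler("zy"/from_euler("ZY"/' h.py; python3 - <<'E'
from h import *
P={"feed_bed":(0,0,0),"load_spot":(.25,0,0),"guard_edge":(.103,0,.085),"rest_first":(.055,0,.014)}
o=dict(eef_pos=np.array([.51157,-.10651,.32468]),tool_rot=[-.05525,.99847,-.00173,-.00019])
D=[("wrist","load_spot",(223,253)),("wrist","guard_edge",(241,104))]
for n,a in {"feed_bed":((271.5,193.5),(306,255.5)),"load_spot":((250,214),(383,222.5)),"guard_edge":((266,176),(329,223.5)),"rest_first":((271,196),(323.5,244))}.items(): D+=[("scene",n,a[0]),("side",n,a[1])]
pr=lambda v,c,p:proj(c,v[:3]+bedR(v[3])@np.array(p),o)[0]
f=lambda v:np.concatenate([pr(v,c,P[n])-u for c,n,u in D])
v=least_squares(f,[.388,-.184,.034,-.125],loss="soft_l1").x; print(v.round(4),f(v).round(1)); print((v[:3]+bedR(v[3])@[.25,0,0]).round(4))
W=cv2.resize(cv2.imread("pics/b1.png")[0:340,140:340],None,fx=1.76,fy=1.76)
for a,b in[((0,.052,0),(.348,.052,0)),((0,-.052,0),(.348,-.052,0)),((0,-.052,0),(0,.052,0)),((.348,-.052,0),(.348,.052,0)),((0,-.052,.036),(0,.052,.036)),((.103,-.06,.085),(.103,.06,.085)),((.178,-.0655,.025),(.348,-.0655,.025))]:
    q=(np.array([pr(v,"wrist",np.array(a)+(np.array(b)-a)*t) for t in np.linspace(0,1,9)])-[140,0])*1.76
    cv2.polylines(W,[np.round(q).astype(np.int32)],False,(0,0,255),1)
cv2.imwrite("pics/b3.png",W)
E
```

```text
[ 0.3894 -0.1872  0.0357 -0.125 ] [ 0.4 -2.3 -0.1  1.   0.7  1.2  2.4 -0.3 -0.9 -0.6 -0.2 -1.7 -0.9  0.8
 -1.6 -1.7 -3.1 -1.6 -0.9  0.7]
[ 0.6159 -0.2157  0.1376]
```

View pics/b3.png

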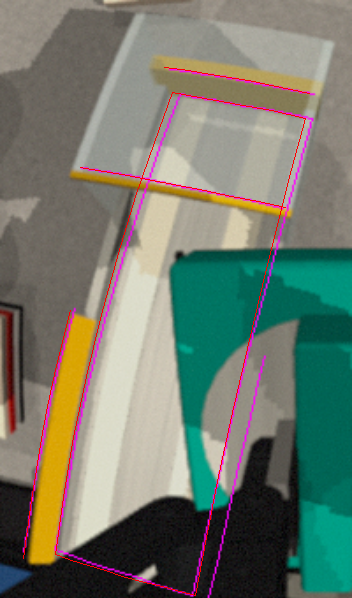

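The corrected (red) model now also centres on the stop (165–315, y≈80), so I'll use it.

```bash
sed -i 's/\[.616,-.215,.1353\]/[.616,-.215,.1376]/' t.py; python3 t.py .06
```

```text
shift [  57.7 -109.1  -81.2] rot [-0.    -0.421 -0.235] bed x [ 0.907 -0.109  0.408] bed z [-0.405  0.049  0.913] 5.6333
```

```bash
python3 -m inch '[15,-36,0,0,-0.1,-0.06,0,30,-72,-10,0,-0.21,-0.12,0,45,-100,-30,0,-0.32,-0.18,0,58,-109,-60,0,-0.421,-0.235,0,58,-109,-80,0,-0.421,-0.235,0,58,-109,-81,0,-0.421,-0.235,0,58,-109,-81,0,-0.421,-0.235,0]'; python3 t.py .003
python3 - <<'E'
from h import *
s=bot.camera("side"); a=s[130:300,260:460]
w=bot.camera("wrist"); print(bot.get_obs()["joint_pos"])
cv2.imwrite("pics/c1.png",np.hstack([cv2.resize(a,(400,340)),cv2.resize(w[:, :],(400,340))]))
E
```

```text
clock: 6.22
eef_pos: [0.5667, -0.2088, 0.2418]
tool_rot: [0.059, 0.977, -0.011, 0.205]
ft_force: [0.9, -0.0, -1.8]
grip_width: 0.0147
grasp_force: 60.4
shift [ 25.1  -3.3 -49.7] rot [-0.003 -0.007  0.   ] bed x [ 0.907 -0.109  0.408] bed z [-0.405  0.049  0.913] 6.2167
[-0.40563499  0.17647361 -0.18205219  0.80471739  0.11566604 -0.26245407]
```

View pics/c1.png

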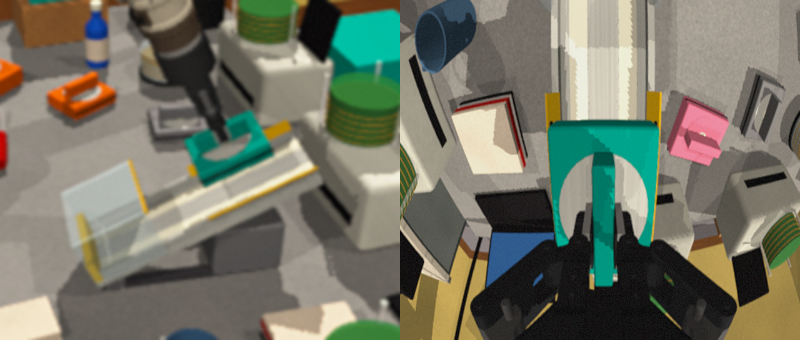

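The side view shows the magazine parallel to the slope, and the wrist view shows it centred: magazine 549–658 and lane 555–648 in the right half. I'll go down to contact.

```bash
python3 -m inch '[12,-1,-24,0,-0.005,0,0,20,-3,-39,0,-0.005,0,0,25,-3,-50,0,-0.005,0,0,25,-3,-50,0,-0.005,0,0]'; python3 t.py 0
```

```text
clock: 6.65
eef_pos: [0.5955, -0.2119, 0.1942]
tool_rot: [0.058, 0.976, -0.012, 0.21]
ft_force: [0.2, 0.9, -3.6]
grip_width: 0.0145
grasp_force: 60.3
shift [-2.5 -0.3 -4.8] rot [-0.001  0.005 -0.002] bed x [ 0.907 -0.109  0.408] bed z [-0.405  0.049  0.913] 6.65
```

```bash
python3 -m inch '[1,0,-2,0,0,0,0,1,0,-2,0,0,0,0]' | grep -E "eef|ft_f"; python3 -m inch '[1,0,-2,0,0,0,0,1,0,-2,0,0,0,0]'| grep -E "eef|ft_f"; python3 -m inch '[1,0,-2,0,0,0,0,1,0,-2,0,0,0,0]'| grep -E "eef|ft_f"; python3 t.py 0
```

```text
eef_pos: [0.5966, -0.2126, 0.1945]
ft_force: [0.7, 0.1, -2.4]
eef_pos: [0.5967, -0.2126, 0.1917]
ft_force: [-0.2, -0.6, -2.6]
eef_pos: [0.5972, -0.2128, 0.1907]
ft_force: [-6.6, -0.5, 5.3]
shift [-4.1  0.5 -1.3] rot [0.001 0.008 0.001] bed x [ 0.907 -0.109  0.408] bed z [-0.405  0.049  0.913] 7.15
```

Contact is felt, about 10 N normal to the slope. Releasing and backing off along the normal.

```bash
python3 -m inch '[0,0,0,0,0,0,60,0,0,0,0,0,0,60,0,0,0,0,0,0,60,0,0,0,0,0,0,60,0,0,0,0,0,0,60,0,0,0,0,0,0,60,-8,1,18,0,0,0,60,-16,2,37,0,0,0,60]'; python3 -m inch '[-16,2,37,0,0.1,0,60,-32,4,74,0,0.2,0,60,-36,20,100,0,0.3,0,80,-36,50,110,0,0.4,0,80]'
python3 - <<'E'
from h import *
p=bot.get_obs()
bed=np.array([.3894,-.1872,.0357]);B=bedR(-.123)
s=bot.camera("side"); k=bot.spot_point("side","mag_teal_mid");S=bot.camera("scene"); k2=bot.spot_point("scene","mag_teal_mid")
print([(d["uv"],d["confidence"]) for d in k],[(d["uv"],d["confidence"]) for d in k2])
for d in(.055,.1,.165,.25): print(d,proj("side",bed+B@[d,0,.014]),proj("scene",bed+B@[d,0,.014]))
cv2.imwrite("pics/e1.png",np.hstack([cv2.resize(s[130:300,260:460],(400,340)),cv2.resize(S[130:300,200:400],(400,340))])); print(p["clock"],p["eef_pos"],p["tool_rot"])
E
```

```text
clock: 7.82
eef_pos: [0.5799, -0.2099, 0.2234]
tool_rot: [0.059, 0.976, -0.011, 0.208]
ft_force: [0.9, -0.6, 0.6]
grip_width: 0.0511
grasp_force: 0.0
clock: 8.15
eef_pos: [0.5457, -0.1715, 0.3328]
tool_rot: [0.058, 0.998, -0.024, 0.031]
ft_force: [1.7, -0.1, -0.4]
grip_width: 0.068
grasp_force: 0.0
[([326.7, 241.9], 0.68)] [([268.0, 194.7], 0.62)]
0.055 [[322.62823391 244.67073752]] [[267.97755653 194.39963157]]
0.1 [[335.98777747 238.45739121]] [[264.06415727 197.49670267]]
0.165 [[355.45343843 229.40417078]] [[258.05042783 202.25597879]]
0.25 [[381.21376639 217.42338431]] [[249.4658237  209.04984967]]
8.15 [ 0.54567759 -0.17151591  0.33276739] [ 0.05847746  0.99753575 -0.02360607  0.03075014]
```

View pics/e1.png

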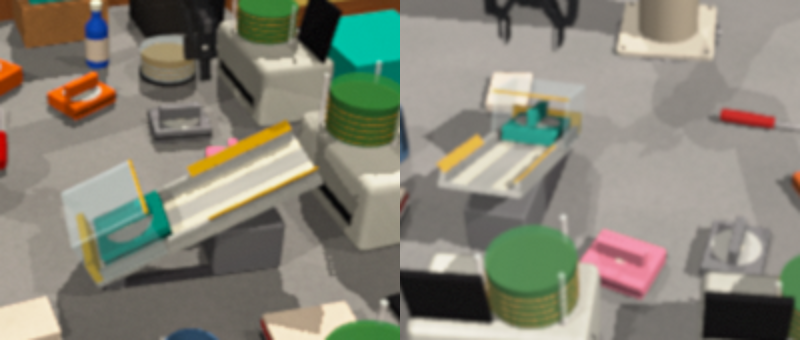

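Teal is fully down at the stop: side (327,242) against a predicted (323,245), and scene (268,195) matches. Next is the orange one.

```bash
python3 - <<'E'
from h import *
o=bot.get_obs();T=R.from_quat(o["tool_rot"]).as_matrix();a=.444+np.pi/2
y=np.array([np.cos(a),np.sin(a),0]);z=np.array([0,0,-1]);G=np.column_stack([np.cross(y,z),y,z])
print(R.from_matrix(G@T.T).as_rotvec().round(3),(np.array([.4855,.3092,.245])-o["eef_pos"])*1e3)
E
```

```text
[0.03  0.072 0.554] [-62.7452217  477.7370427  -83.51393433]
```

```bash
python3 -m inch '[-10,310,-20,0.03,0.072,0.554,100,-10,310,-20,0.03,0.072,0.554,100,-10,310,-20,0.03,0.072,0.554,100,-10,310,-20,0.03,0.072,0.554,100,-10,310,-20,0.03,0.072,0.554,100,-10,310,-20,0.03,0.072,0.554,100,-10,310,-20,0.03,0.072,0.554,100,-10,310,-20,0.03,0.072,0.554,100]'; python3 -m inch '[-10,40,-15,0,0,0,100,-20,75,-30,0,0,0,100,-35,110,-45,0,0,0,100,-45,145,-60,0,0,0,100,-53,168,-64,0,0,0,100,-53,168,-64,0,0,0,100]'; python3 w.py orange .4855 .3092 pics/w2.png
```

```text
clock: 9.02
eef_pos: [0.5354, 0.1442, 0.3062]
tool_rot: [-0.221, 0.975, 0.001, -0.002]
ft_force: [0.2, -0.7, -0.6]
grip_width: 0.0857
grasp_force: 0.0
clock: 9.52
eef_pos: [0.4806, 0.3115, 0.2407]
tool_rot: [-0.222, 0.975, 0.0, -0.004]
ft_force: [-1.1, -0.9, -0.1]
grip_width: 0.0854
grasp_force: 0.0
expect [322. 170.]
[(array([321., 166.]), 0.58, np.int64(7938)), (array([493.,  79.]), 0.67, np.int64(13211)), (array([ 72., 194.]), 0.9, np.int64(3327)), (array([18., 25.]), 0.39, np.int64(2918))]
pt [([73.6, 195.3], 0.83), ([499.1, 78.7], 0.8), ([323.1, 168.7], 0.67)]
orange [0.4869 0.3061 0.4509] 0.03388509162146536
9.5167 [0.48063937 0.31146818 0.24066923] [-2.21687986e-01  9.75111053e-01  1.32764006e-04 -3.58527241e-03] [0.57 0.4  0.19 1.37 0.   0.13]
shift [np.float64(6.249585107824085), np.float64(-5.332125392822517), np.float64(-185.66923026207536)] turn 0.0037785987097840312
```

View pics/w2.png

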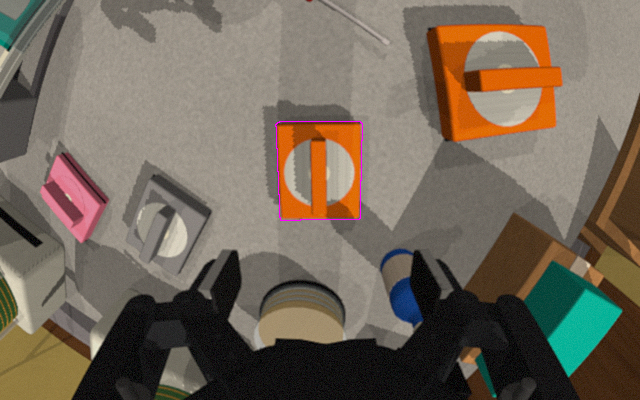

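The small orange one is at (320,170) with a tight fit; the large orange at (495,80) and the bottle at (400,290) are clear of the gripper.

```bash
python3 -m inch '[6,-5,-40,0,0,0.004,60,6,-5,-80,0,0,0.004,50,6,-5,-120,0,0,0.004,50,6,-5,-160,0,0,0.004,50,6,-5,-178,0,0,0.004,50,6,-5,-186,0,0,0.004,50,6,-5,-186,0,0,0.004,0,6,-5,-186,0,0,0.004,0]'; python3 -m inch '[0,0,0,0,0,0,0,0,0,0,0,0,0,0,0,0,0,0,0,0,0]'
```

```text
clock: 10.33
eef_pos: [0.4909, 0.3035, 0.0598]
tool_rot: [-0.22, 0.975, 0.001, -0.0]
ft_force: [-0.7, 1.4, -0.4]
grip_width: 0.0197
grasp_force: 0.4
clock: 10.58
eef_pos: [0.4909, 0.3045, 0.0605]
tool_rot: [-0.221, 0.975, 0.001, 0.001]
ft_force: [0.5, 0.8, 2.1]
grip_width: 0.0144
grasp_force: 62.8
```

```bash
python3 -m inch '[0,0,40,0,0,0,0,0,0,80,0,0,0,0,0,0,120,0,0,0,0,0,0,160,0,0,0,0,0,0,200,0,0,0,0,0,0,240,0,0,0,0,0,-30,260,0,0,0,0,0,-65,270,0,0,0,0]'; python3 -m inch '[0,-300,0,0,0,0,0,0,-300,0,0,0,0,0,0,-300,0,0,0,0,0,0,-300,0,0,0,0,0,0,-300,0,0,0,0,0,0,-300,0,0,0,0,0,0,-300,0,0,0,0,0,0,-300,0,0,0,0,0]'; python3 t.py .064
```

```text
clock: 11.25
eef_pos: [0.4908, 0.2409, 0.3339]
tool_rot: [-0.223, 0.975, 0.001, 0.004]
ft_force: [0.5, 0.1, -2.6]
grip_width: 0.0147
grasp_force: 62.4
clock: 11.92
eef_pos: [0.4892, -0.0664, 0.3296]
tool_rot: [-0.218, 0.976, -0.002, -0.001]
ft_force: [0.5, 1.0, -1.1]
grip_width: 0.0145
grasp_force: 62.4
shift [  78.  -142.7  -81.8] rot [ 0.071 -0.422 -0.551] bed x [ 0.907 -0.109  0.408] bed z [-0.405  0.049  0.913] 11.9167
```

```bash
python3 -m inch '[15,-30,0,0.012,-0.07,-0.092,0,30,-60,0,0.024,-0.14,-0.184,0,45,-90,-5,0.036,-0.211,-0.276,0,60,-115,-20,0.048,-0.281,-0.367,0,70,-135,-40,0.06,-0.352,-0.459,0,78,-143,-60,0.071,-0.422,-0.551,0,78,-143,-82,0.071,-0.422,-0.551,0,78,-143,-82,0.071,-0.422,-0.551,0]'; python3 -m inch '[0,0,0,0,0,0,0]' | grep clock;  python3 t.py .008
python3 - <<'E'
from h import *
s=bot.camera("side"); w=bot.camera("wrist")
cv2.imwrite("pics/c2.png",np.hstack([cv2.resize(s[130:300,260:460],(400,340)),cv2.resize(w,(400,340))]))
E
```

```text
clock: 12.58
eef_pos: [0.5632, -0.2026, 0.2407]
tool_rot: [0.056, 0.978, -0.01, 0.203]
ft_force: [-1.8, -0.1, -2.9]
grip_width: 0.0143
grasp_force: 62.3
clock: 12.67
shift [ 23.3  -8.6 -49.1] rot [-0.002 -0.003 -0.008] bed x [ 0.907 -0.109  0.408] bed z [-0.405  0.049  0.913] 12.6667
```

View pics/c2.png

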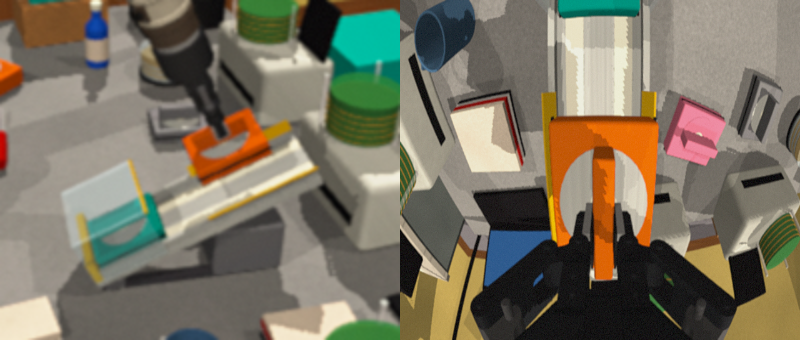

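The orange one is parallel above the load spot and a few mm to the right (550–659 against lane 553–645 in the wrist half). The computed -8 mm in y corrects that, and teal is still at the stop.

```bash
python3 -m inch '[8,-5,-20,0,0,-0.008,0,16,-8,-37,0,0,-0.008,0,23,-8,-49,0,0,-0.008,0,23,-8,-49,0,0,-0.008,0]'| grep -E "eef|ft_f"; python3 -m inch '[1,0,-2,0,0,0,0,1,0,-2,0,0,0,0]' | grep -E "eef|ft_f";python3 t.py .003
```

```text
eef_pos: [0.5917, -0.2114, 0.197]
ft_force: [-0.7, 0.6, -2.2]
eef_pos: [0.5929, -0.212, 0.1976]
ft_force: [0.0, 0.4, -2.2]
shift [-1.1 -0.1 -5.5] rot [0.001 0.003 0.   ] bed x [ 0.907 -0.109  0.408] bed z [-0.405  0.049  0.913] 13.2667
```

```bash
python3 -m inch '[1,0,-2,0,0,0,0,1,0,-2,0,0,0,0]' | grep -E "eef|ft_f"; python3 -m inch '[0,0,-2,0,0,0,0,0,0,-2,0,0,0,0]' | grep -E "eef|ft_f"; python3 -m inch '[0,0,-1,0,0,0,0,0,0,-1,0,0,0,0]' | grep -E "eef|ft_f";python3 t.py .003
```

```text
eef_pos: [0.5933, -0.2121, 0.1951]
ft_force: [-0.1, -0.6, -1.5]
eef_pos: [0.5932, -0.2122, 0.1931]
ft_force: [0.5, -0.6, 1.2]
eef_pos: [0.5933, -0.2123, 0.193]
ft_force: [-4.7, 0.5, 6.4]
shift [-1.5  0.2 -0.9] rot [0.    0.004 0.001] bed x [ 0.907 -0.109  0.408] bed z [-0.405  0.049  0.913] 13.7667
```

Contact again, at the height predicted. Releasing.

```bash
python3 -m inch '[0,0,0,0,0,0,60,0,0,0,0,0,0,60,0,0,0,0,0,0,60,0,0,0,0,0,0,60,0,0,0,0,0,0,60,0,0,0,0,0,0,60,-8,1,18,0,0,0,60,-16,2,37,0,0,0,60]'; python3 -m inch '[-16,2,37,0,0.1,0,60,-32,4,74,0,0.2,0,60,-36,30,100,0,0.3,0,80,-36,65,110,0,0.4,0,80,-36,105,110,0,0.4,0,80,-36,145,110,0,0.4,0,80,-36,145,110,0,0.4,0,80,-36,145,110,0,0.4,0,80]'
python3 - <<'E'
from h import *
bed=np.array([.3894,-.1872,.0357]);B=bedR(-.123)
I=[]
for c in("side","scene"):
    I.append(bot.camera(c))
    for n,d in(("teal",.055),("orange",.165)): print(c,n,[(k["uv"],round(k["confidence"],2)) for k in bot.spot_point(c,f"mag_{n}_mid")],"expect",proj(c,bed+B@[d,0,.014]))
cv2.imwrite("pics/e2.png",np.hstack([cv2.resize(I[0][130:300,260:460],(400,340)),cv2.resize(I[1][130:300,200:400],(400,340))])); print(bot.get_obs()["clock"])
E
```

```text
clock: 14.43
eef_pos: [0.5755, -0.2094, 0.2258]
tool_rot: [0.059, 0.977, -0.012, 0.206]
ft_force: [0.1, -0.4, -0.2]
grip_width: 0.0509
grasp_force: 0.0
clock: 15.1
eef_pos: [0.5412, -0.0617, 0.3378]
tool_rot: [0.053, 0.998, -0.023, 0.01]
ft_force: [-0.6, 0.4, 1.0]
grip_width: 0.068
grasp_force: 0.0
side teal [([322.7, 242.7], 0.68)] expect [[322.62823391 244.67073752]]
side orange [([247.9, 165.8], 0.91), ([357.7, 229.0], 0.76), ([346.5, 160.3], 0.63), ([374.7, 214.3], 0.58)] expect [[355.45343843 229.40417078]]
scene teal [([267.8, 194.0], 0.71)] expect [[267.97755653 194.39963157]]
scene orange [([451.3, 194.2], 0.81), ([260.6, 200.2], 0.67), ([312.1, 258.3], 0.58)] expect [[258.05042783 202.25597879]]
15.4
```

View pics/e2.png

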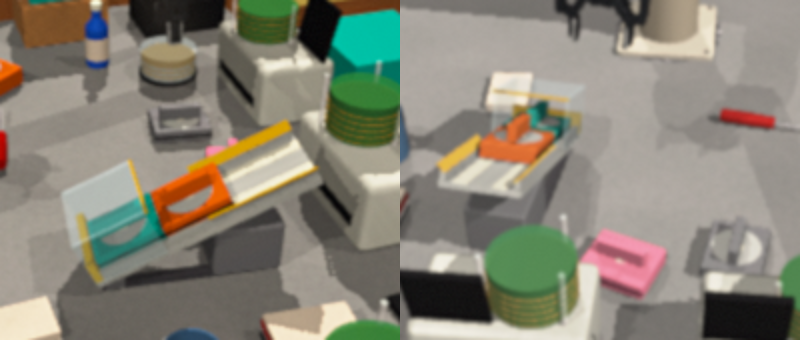

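Teal is at the stop, side (323,243), and the orange one rests against it, side (358,229). Both match the predicted places, the bystanders in view have not moved, and the arm is clear.

```bash
python3 -c "
from workcell import bot
print(bot.job_done())"
```

```text
the job is handed in; nothing more can be done
None
```

The teal magazine is down at the stop with the small orange one resting against it, both confirmed in the camera images, and I handed the job in at about 15 s on the robot's clock (no verdict was returned).

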